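# Open the haze-remover bottle in the tiling case

## Task

Open the tiler's chemicals case: lift its clear lid by the orange grab bar and lay it back gently onto its stop. Then, with the white bottle left seated in its pocket, press its red safety cap down, twist it counter-clockwise while pressed until it comes free, and lift it straight off. Finish while still holding the cap in the gripper, upright and still, about 5 cm straight above the open neck, so that a dose can be drawn and the cap put straight back; leave the grey bottle, the tape measure, the roll of blue tape and the tub of wipes alone.

Things in the scene. Friction and masses are not known exactly. Their poses are not given: they have to be found in the camera images.
- case: Fixed case: black base 300 (x) x 200 (y) x 60 mm high, grey tray inside, top 50 mm high. Origin: centre of underside, on the counter; z up. Two 70 mm square pockets at x = +70 and -70, y = -20 mm, floor 8 mm high, hold the white and the grey bottle, either way round. A syringe lies in the tray at y = +58, top 63 mm high. Lid hinged along the +y edge, grab bar on the -y side.
- lid (a joint): Angle of the clear lid: 0 closed, grows as it opens, 1.92 on its stop (20 degrees past upright), where it stays by its own weight. A clear tray 300 x 200 mm, 70 mm deep, 0.3 kg; the stiff hinge (0.4 N m friction) keeps it about where it is left. May start ajar.
- lid_hinge (a point): Middle of the lid's hinge line, which runs along the case's x axis, 60 mm above the counter, 100 mm from the case's centre on its +y side.
- lid_handle (a point): Middle of the orange grab bar on the lid's front: round, 10 mm thick, parallel to the hinge, free for 100 mm between brackets; 37 mm clear between bar and lid wall. Lid closed: 242 mm to the -y side of the hinge and 22 mm above it. It moves on a circle of 243 mm about the hinge, up and over to the +y side; it can turn between two fingers pinching it from above. Its axes are the case's when closed.
- bottle: White square bottle, yellow band, 66 mm wide, 0.25-0.5 kg, standing with 2 mm play each side in one pocket. Origin: centre of underside, z up. Shoulder 75 mm, rim of the neck 104 mm above the origin. Three hooks outside the neck (33 mm across, 45 over the hooks) lock the cap, whose underside is then 84 mm and top 117 mm above the origin.
- cap: Red ribbed cap, white disc on top, 56 mm across, 33 high, 40 g. Origin: centre of underside, z up. Its spring holds it up with 4 N, +1.14 N/mm: press 4 to 5 mm down (9 N; solid at 5.5), keep it down, turn 40 to 80 degrees counter-clockwise seen from above (60 best, stop at 87); then it lifts straight off. Unpressed it stays locked. Locked, its x axis lies along the bottle's (within 3 degrees).
- sealer_bottle: Grey square bottle, green band, small blue flip cap, 66 mm wide, 102 mm high, in the other pocket; leave alone. Origin: centre of its underside.
- tape_measure: Yellow and black tape measure, 80 x 40 x 62 mm high, on the counter right of the case; leave alone. Origin: centre of its underside.
- tape_roll: Roll of blue masking tape lying flat, 104 mm across, 36 mm high, on the counter left of the case; leave alone. Origin: centre of its underside.
- wipes: White, blue and yellow tub of cleaning wipes, 86 mm across, 188 mm high, on the counter to the right of the case; leave alone. Origin: centre of its underside.

How it is judged (in metres and radians):
On the way, in this order (a step that is already met when the one before it is completed fails the run):
1. the lid lies back on its stop (value of joint lid above 1.85 rad), for 0.2 s.
2. the cap is pressed down on the bottle, at least 2.5 mm (z of cap in the frame of bottle below 0.0815 m and horizontal distance between cap and bottle below 0.008 m), for 0.05 s.
3. the cap is turned out of its lock while still down on the neck (angle between the x axis of cap and the x axis of bottle, either way round above 0.5 rad and z of cap in the frame of bottle below 0.088 m), for 0.05 s.
At the end, for the whole second after the job is handed in: The gripper holds the cap still, upright (0.25 rad), underside 25 to 100 mm above the neck's rim, within 30 mm of the bottle's axis, touching neither bottle nor case; the bottle is seated (raised under 6 mm, tilted under 0.1 rad) and the lid on its stop (over 1.82 rad) (z of cap in the frame of bottle between 0.129 and 0.204 m and horizontal distance between cap and bottle below 0.03 m and angle between cap's own z axis and vertical below 0.25 rad and linear speed of cap below 0.02 m/s and contact force between the fingers and cap above 1 N and contact force between cap and bottle below 0.05 N and contact force between cap and case below 0.05 N and z of bottle in the frame of case below 0.014 m and angle between bottle's own z axis and vertical below 0.1 rad and value of joint lid above 1.82 rad); the arm keeps its last pose, push and grip.
It fails at once if the lid is slammed onto its stop (over 1.3 rad/s near the stop) (value of joint lid above 1.7 rad and velocity of joint lid above 1.3 rad/s).
It fails at once if the white bottle is lifted out of its seat by 20 mm or tipped (z of bottle in the frame of case above 0.028 m or angle between bottle's own z axis and vertical above 0.25 rad).
It fails at once if the grey bottle is disturbed (over 15 mm) (distance of sealer_bottle from where it was at the start of the episode above 0.015 m).
It fails at once if the tape measure, tape roll or wipes are pushed away (over 30 mm) (distance of any of tape_measure, tape_roll, wipes from where it was at the start of the episode above 0.03 m).
It also fails if it takes over 64 s, if anything falls off the work surface, if the arm or the gripper's body presses on something with over 40 N, if the wrist force passes 120 N, or if a joint passes its speed limit or range.

## Robot

A 6-joint arm with a two-finger parallel gripper is mounted at the origin on the work surface. World frame = base frame: x ahead of the robot, y to its left, z up, the work surface at z = 0. Lengths are in m, angles in degrees, forces in N, time in s.
With the tool pointing down it reaches from about 0.35 to 0.925 m from the base axis. Payload 6.4 kg.
Tool frame: the origin (TCP) lies at the very end of the fingers, on their centre line; the grasp point (between the pads) lies 19 mm behind it (hold_point_z is the distance from the TCP to the grasp point, in m); z points along the fingers, y is the line along which they close (so a half turn about z gives the same grasp; the last joint's range is limited). The gripper opens to 94 mm and grips with 3 to 60 N. Pads are 16 mm wide; open, the fingers measure 119 mm over their backs; the gripper's body (75 mm by 177 mm) begins 78 mm behind the grasp point.
Start: joints at [-86.809, 14.043, 89.255, -0, 76.702, -9.975], TCP at [0.148, -0.633, 0.205] pointing down, gripper open.
Joint ranges: [-179.41, 179.41], [-58.25, 129.5], [7.25, 145.43], [-54.29, 234.29], [11.92, 165.04], [-157.13, 157.13]. Speed limits (degrees/s): [147.25, 147.25, 180, 180, 180, 180].

## Interface

Orientations are given as a 3x3 rotation matrix whose columns are the frame's x, y, z axes.
In Python, from plant import * gives the robot as it stands.
- The arm moves only by the tool apply_moves, never from a script. Its argument "series" is a list of rows, each an object of numbers: "dx", "dy", "dz": the shift along the tool's x, y, z in m; "twist": the turn about the tool's z in degrees. In form: [{"dx": .., "dy": .., "dz": .., "twist": ..}, ...]. A call has exactly 5 rows; each row is the pose to reach, as a shift and turn from the pose commanded when the call began, along the tool's axes at that moment; what a row does not reach only later rows make up. A row lasts 1/12 s, in which the tool goes at most 41.7 mm and 7.16 degrees, less where a joint would pass 70% of its speed; a pose out of reach is approached as far as the arm can. A call with a gripper value outside its range is refused whole. "claw" is the closure, from -1 (fully open) to 1 (shut), so that 0 is half open, set as the call begins (left out, the last holds). The fingers move at their own pace and stop on an object; "squeeze" is the grip in N (left out, the last holds). Time passes only in rows, so rows that repeat a pose let the fingers close, or fill a call up. It gives the time, the measured TCP pose, the force, the opening and the grip force at its end, in the units of the state.
- sense(): the state, without advancing time (a new reading comes with each control period).
- get_image(name): name is "scene" or "top" or "wrist"; returns a dict with "img" (420x560x3 uint8, red, green, blue), "fx", "fy", "cx", "cy" (pixels), "dist" ([k1, k2, p1, p2, k3] as OpenCV has them; the pictures are not rectified), "R" (3x3) and "t" (3): a world point X has camera coordinates R X + t. Camera axes: x right, y down, z forward; pixel columns grow to the right and rows downward; lengths in m; the calibration is good to about 2 mm. A picture is of the moment at which its call begins. There is no depth.
- job_done(): hands the job in; it is judged then, once.
The state is a dict: "time": time; "qpos": joint angles; "joint_velocities": joint speeds; "tau": joint torques, N m; "tcp_pos": TCP position; "tcp_rot": TCP orientation; "force": force on the tool from outside, world axes, zero at the start; "torque": the same for the moment, N m; "finger_gap": finger opening in m; "finger_force": force on a finger pad.
Only numpy, scipy, OpenCV 4.12 (cv2) and the standard library are available. Lean on these libraries where they do the work, as an engineer would, in place of code of your own. Each camera call takes 0.05 s, during which the arm holds its last target. There are 200 camera calls.

## Working session

There is one attempt and no reset: what is moved stays moved. The work goes in short steps, Python scripts to look and compute and a tool call to move; the robot and the scene stay as the last step left them, time stands still between calls to the robot, and variables do not carry over. Pictures are saved under pics/ and viewed, at most 10 in all, crops included, and the job is handed in when it is done.

Besides the shell and the picture viewer there is one more tool, called as name(argument=value, ...) on one line, values as JSON. apply_moves: Moves the arm, as the interface text tells. Its arguments: {"type":"object","properties":{"series":{"type":"array","items":{"type":"object","properties":{"dx":{"type":"number"},"dy":{"type":"number"},"dz":{"type":"number"},"twist":{"type":"number"}}}},"claw":{"type":"number"},"squeeze":{"type":"number"}},"required":["series"]}

```bash
mkdir -p pics; python3 - <<'E'
from plant import *
import cv2
s=sense();print(s['time'],s['tcp_pos'],s['tcp_rot'],s['finger_gap'])
ims=[]
for n in ("scene","top"):
    d=get_image(n);cv2.imwrite(f"pics/{n}0.png",d["img"][:,:,::-1]);print(n,d['fx'],d['dist'],d['R'],d['t'])
E
```

```text
0.0 [ 0.1480026  -0.63228722  0.2043412 ] [[ 9.73719713e-01  2.27749648e-01 -1.35038459e-04]
 [ 2.27749470e-01 -9.73717789e-01  1.96123292e-03]
 [ 3.15180758e-04 -1.94044609e-03 -9.99998068e-01]] 0.09389075585263433
scene 423.23315469697246 [-0.08051941  0.          0.          0.          0.        ] [[ 0.68368323  0.72974808 -0.00670682]
 [ 0.69037099 -0.64971632 -0.31820843]
 [-0.23656952  0.21292357 -0.94799706]] [-0.38821249 -0.33149604  1.51500519]
top 545.3407716221828 [-0.07519208  0.          0.          0.          0.        ] [[ 0.00860884 -0.99994042  0.0067116 ]
 [-0.98169104 -0.00972856 -0.19023161]
 [ 0.19028557 -0.00495104 -0.9817163 ]] [-0.01158972  0.51067595  1.69619845]
```

View pics/scene0.png

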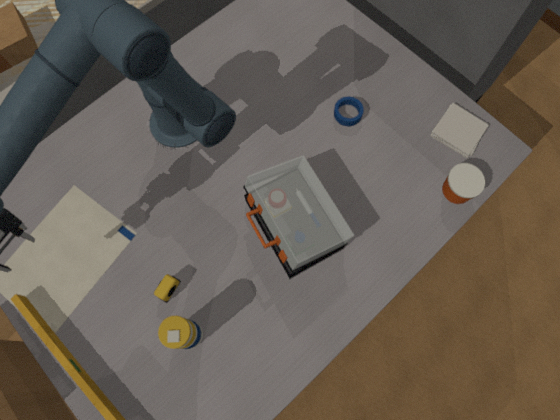

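View pics/top0.png

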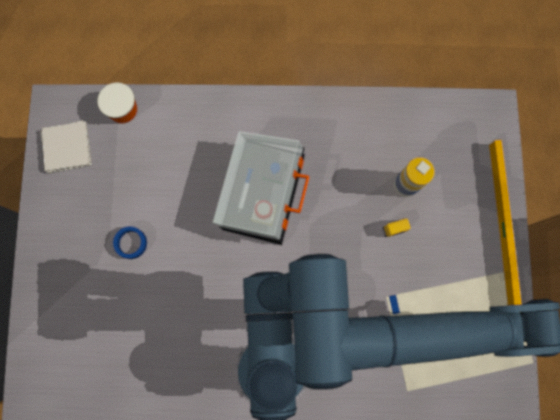

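The scene view shows the case with the orange bar at about (262,230). In the top view the bar is at about (303,193) and the red cap, nearer the robot, at (264,209). The tape roll, tape measure and wipes stand clear of the case.

```bash
cat > h.py <<'E'
from plant import *
import cv2, numpy as np
def K(d): return np.array([[d['fx'],0,d['cx']],[0,d['fy'],d['cy']],[0,0,1.]])
def ray(d,uv):
    p=cv2.undistortPoints(np.array([[uv]],float),K(d),np.array(d['dist'],float))[0,0]
    R=np.array(d['R']);c=-R.T@np.array(d['t']);v=R.T@np.r_[p,1];return c,v/np.linalg.norm(v)
def plane(d,uv,z):
    c,v=ray(d,uv);return c+v*(z-c[2])/v[2]
def tri(*du):
    A=np.zeros((3,3));b=np.zeros(3);L=[]
    for d,uv in du:
        c,v=ray(d,uv);P=np.eye(3)-np.outer(v,v);A+=P;b+=P@c;L.append((c,v,P))
    X=np.linalg.solve(A,b);return X,[round(1000*float(np.linalg.norm(P@(X-c))),1) for c,v,P in L]
def proj(d,X):
    r,_=cv2.Rodrigues(np.array(d['R'],float));return cv2.projectPoints(np.array(X,float).reshape(-1,1,3),r,np.array(d['t'],float),K(d),np.array(d['dist'],float))[0][:,0]
def mask(d,lo,hi): return cv2.inRange(cv2.cvtColor(d['img'],cv2.COLOR_RGB2HSV),lo,hi)
E
python3 - <<'E'
from h import *
o=[]
for n,(u,v) in (("scene",(300,220)),("top",(262,187))):
    d=get_image(n);m=mask(d,(3,150,110),(16,255,255))
    k,l,st,ce=cv2.connectedComponentsWithStats(m)
    for i in range(1,k):
        if st[i,4]>8: print(n,st[i],ce[i].round(1),cv2.minAreaRect(np.argwhere(l==i)[:,::-1].astype(np.float32)))
    c=d['img'][v-62:v+63,u-62:u+63,::-1];c=cv2.resize(c,(400,400),interpolation=cv2.INTER_CUBIC);o.append(c)
cv2.imwrite("pics/c1.png",np.hstack(o))
E
```

```text
scene [443 188  19  15 125] [451.1 195.6] ((451.5321960449219, 196.07179260253906), (18.363895416259766, 9.28748607635498), 39.28940963745117)
scene [248 194   6  13  51] [250.3 199.6] ((250.5, 200.0), (12.0, 5.0), 90.0)
scene [246 205  34  43 226] [260.9 228.4] ((262.5265808105469, 227.65139770507812), (43.777565002441406, 17.22740364074707), 60.06848907470703)
scene [279 250   8  12  60] [282.3 255.7] ((282.10003662109375, 255.7000274658203), (11.180339813232422, 5.81377649307251), 63.43495178222656)
top [    0     0   560   224 36207] [301.   53.5] ((279.5, 111.5), (223.0, 559.0), 90.0)
top [360  49   8   6  18] [363.5  51.9] ((363.19232177734375, 51.4615364074707), (4.510671138763428, 7.2562971115112305), 78.69007110595703)
top [306  51   5   8  15] [308.3  54.5] ((309.0000305175781, 54.500022888183594), (4.949747562408447, 4.949747085571289), 45.0)
top [298  54   7   6  15] [301.7  56.5] ((301.30767822265625, 56.0384635925293), (4.437601566314697, 5.269651889801025), 33.690067291259766)
top [124 104  13  18  95] [131.4 113.2] ((131.62217712402344, 113.06561279296875), (7.332132339477539, 17.96036148071289), 42.273685455322266)
top [298 157   5  11  40] [300.3 162.1] ((300.0, 162.0), (10.0, 4.0), 90.0)
top [284 171  25  42 219] [298.5 192.8] ((296.52984619140625, 192.550537109375), (16.076982498168945, 41.47916793823242), 14.42077350616455)
top [282 218   6  12  46] [284.7 223.6] ((284.61767578125, 223.52943420410156), (4.365641117095947, 10.914102554321289), 14.03624439239502)
top [538 356  22  64 887] [549.5 385.9] ((548.5, 387.5), (63.0, 21.0), 90.0)
```

View pics/c1.png

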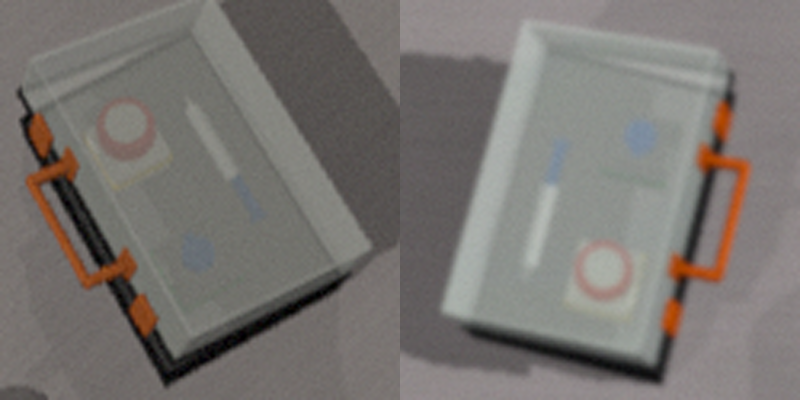

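The crop shows the lid closed or nearly so. The bar corners are at scene (248,215) and (266,246), and at top (300,211) and (308,176). The white bottle is in the pocket nearer the robot.

```bash
python3 - <<'E'
from h import *
S=get_image("scene");T=get_image("top")
for n,a,b in (("near",(248.3,214.9),(300,211.3)),("far",(266.1,246.1),(307.8,176.3)),("latN",(250.3,199.6),(284.7,223.6)),("latF",(282.3,255.7),(300.3,162.1)),
 ("capdisc",(238+127/3.2,158+121/3.2),(200+203/3.2,125+269/3.2))):
    X,e=tri((S,a),(T,b));print(n,X.round(4),e)
    globals()[n]=X
v=far-near;v[2]=0;print(np.linalg.norm(v),"yaw x",np.degrees(np.arctan2(v[1],v[0])));w=latF-latN;print(np.degrees(np.arctan2(w[1],w[0])),np.linalg.norm(w))
ex=(v+w*0);ex[2]=0;ex/=np.linalg.norm(ex);ey=np.array([-ex[1],ex[0],0])
mid=(near+far)/2
print("bar mid",mid,"lid ang est",np.degrees(np.arcsin((mid[2]-.06)/.243)-np.arctan2(22,242)))
hinge=mid+.242*ey;hinge[2]=.06;cen=hinge-.1*ey;print("hinge",hinge,"centre",cen, "bottle pocket",cen-.07*ex-.02*ey)
s=sense();print("tool x dir",np.degrees(np.arctan2(s['tcp_rot'][1,0],s['tcp_rot'][0,0])))
E
```

```text
near [ 0.485  -0.0778  0.1388] [4.6, 4.6]
far [ 0.5929 -0.1027  0.1436] [3.3, 3.3]
latN [ 0.4484 -0.0351  0.1214] [1.3, 1.3]
latF [ 0.6427 -0.0829  0.1229] [1.1, 1.1]
capdisc [0.4946 0.0325 0.1181] [3.7, 3.7]
0.1106825338701039 yaw x -12.992772789239803
-13.816391719368138 0.2000443670619395
bar mid [ 0.53897204 -0.09021196  0.14120982] lid ang est 14.329274480677265
hinge [0.59338046 0.14559246 0.06      ] centre [0.57089764 0.04815262 0.06      ] bottle pocket [0.49819319 0.04440262 0.06      ]
tool x dir 13.167034680683193
```

apply_moves(series=[{"dx":0.02,"dy":-0.017,"dz":-0.03},{"dx":0.04,"dy":-0.034,"dz":-0.06},{"dx":0.068,"dy":-0.059,"dz":-0.08},{"dx":0.098,"dy":-0.085,"dz":-0.09},{"dx":0.128,"dy":-0.111,"dz":-0.095}], claw=-0.1, squeeze=20)

```text
schema error: expected keys dx, dy, dz, twist
```

apply_moves(series=[{"dx":0.03,"dy":-0.026},{"dx":0.06,"dy":-0.052},{"dx":0.09,"dy":-0.078},{"dx":0.12,"dy":-0.104},{"dx":0.15,"dy":-0.13}])

```text
schema error: expected keys dx, dy, dz, twist
```

apply_moves(series=[{"dx":0.03,"dy":-0.026,"twist":6},{"dx":0.06,"dy":-0.052,"twist":12},{"dx":0.09,"dy":-0.078,"twist":18},{"dx":0.12,"dy":-0.104,"twist":24},{"dx":0.145,"dy":-0.126,"twist":26.7}])

```text
schema error: expected keys dx, dy, dz, twist
```

```bash
python3 - <<'E'
from h import *
s=sense();print(s['time'],s['qpos'],s['tcp_pos'],s['tcp_rot'],s['finger_gap'],s['force'])
d=get_image("wrist");cv2.imwrite("pics/w1.png",d["img"][:,:,::-1])
print(-np.array(d['R']).T@d['t'],d['R'])
E
```

```text
0.3 [-8.68092119e+01  1.40580003e+01  8.92784459e+01 -3.15443661e-04
  7.67028493e+01 -9.97617615e+00] [ 0.14804527 -0.63271009  0.20507308] [[ 9.73710118e-01  2.27790703e-01 -4.35239900e-05]
 [ 2.27790679e-01 -9.73709884e-01  6.84475719e-04]
 [ 1.13537466e-04 -6.76395293e-04 -9.99999765e-01]] 0.09418080116025086 [ 0.92903354 -0.68577447 -0.40821697]
[ 0.22900068 -0.61340866  0.38297087] [[ 2.27206873e-01 -9.73846353e-01 -5.64267197e-04]
 [-9.34307750e-01 -2.18145524e-01  2.81924738e-01]
 [-2.74674470e-01 -6.35280389e-02 -9.59436357e-01]]
```

View pics/w1.png

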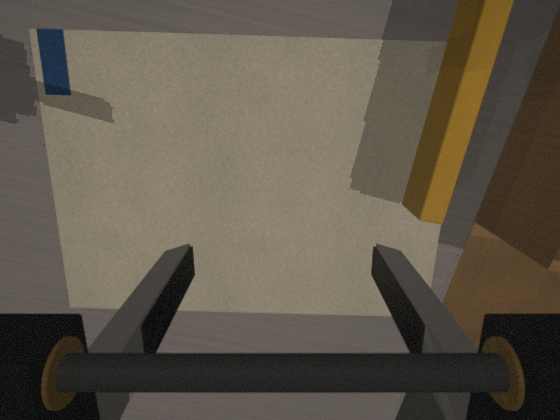

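The moves were refused because every row needs all four keys, so the arm is still at its start pose. The wrist view shows the fingertips at about (185,250) and (380,250), looking down on the paper.

apply_moves(series=[{"dx":0.02,"dy":-0.017,"dz":-0.03,"twist":0},{"dx":0.04,"dy":-0.034,"dz":-0.06,"twist":0},{"dx":0.068,"dy":-0.059,"dz":-0.08,"twist":0},{"dx":0.098,"dy":-0.085,"dz":-0.09,"twist":0},{"dx":0.128,"dy":-0.111,"dz":-0.095,"twist":0}], claw=-0.1, squeeze=20)

```text
time: 0.77
tcp_pos: [0.2482, -0.4953, 0.3031]
tcp_rot: [[0.974, 0.227, 0.001], [0.227, -0.974, -0.004], [0.0, 0.004, -1.0]]
force: [0.5, -1.2, -0.2]
finger_gap: 0.064
finger_force: 0.0
```

apply_moves(series=[{"dx":0.03,"dy":-0.026,"dz":0,"twist":0},{"dx":0.06,"dy":-0.052,"dz":0,"twist":0},{"dx":0.09,"dy":-0.078,"dz":0,"twist":0},{"dx":0.12,"dy":-0.104,"dz":0,"twist":0},{"dx":0.15,"dy":-0.13,"dz":0,"twist":0}])

```text
time: 1.18
tcp_pos: [0.3646, -0.3332, 0.3007]
tcp_rot: [[0.974, 0.227, 0.0], [0.227, -0.974, -0.001], [0.0, 0.001, -1.0]]
force: [0.5, -0.1, 0.3]
finger_gap: 0.0517
finger_force: 0.0
```

apply_moves(series=[{"dx":0.03,"dy":-0.026,"dz":0,"twist":6},{"dx":0.06,"dy":-0.052,"dz":0,"twist":12},{"dx":0.09,"dy":-0.078,"dz":0,"twist":18},{"dx":0.12,"dy":-0.104,"dz":0,"twist":24},{"dx":0.145,"dy":-0.126,"dz":0,"twist":26.7}])

```text
time: 1.6
tcp_pos: [0.4773, -0.1771, 0.3007]
tcp_rot: [[0.971, -0.238, 0.001], [-0.238, -0.971, -0.0], [0.001, 0.0, -1.0]]
force: [0.0, 0.0, -0.5]
finger_gap: 0.0517
finger_force: 0.0
```

```bash
python3 - <<'E'
from h import *
s=sense();print(s['time'],s['qpos'],s['tcp_pos'],s['tcp_rot'],s['finger_gap'],s['force'])
d=get_image("wrist");cv2.imwrite("pics/w2.png",d["img"][:,:,::-1])
print(-np.array(d['R']).T@d['t'])
E
```

```text
1.6 [-3.31439053e+01 -9.07601167e+00  1.03234982e+02  9.67409032e-03
  8.57997265e+01  7.05993659e+01] [ 0.47729329 -0.17712882  0.30073183] [[ 9.71366798e-01 -2.37583797e-01  6.95658582e-04]
 [-2.37583676e-01 -9.71367043e-01 -2.53141935e-04]
 [ 7.35882242e-04  8.06165471e-05 -9.99999726e-01]] 0.051653594748664086 [ 0.01512989  0.02451726 -0.52057589]
[ 0.55791549 -0.19598219  0.47867023]
```

View pics/w2.png

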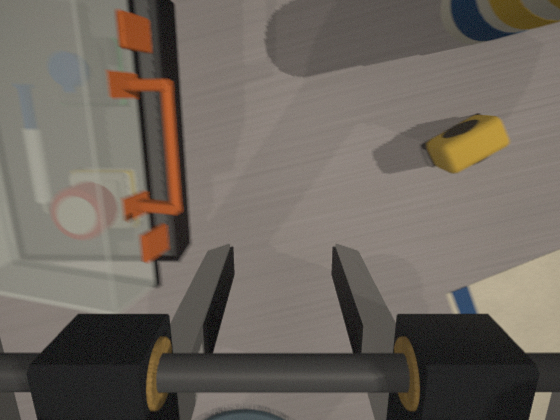

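The wrist view shows the bar running from about (168,85) to (176,208), with the cap disc at (77,212). I'll check these by triangulating across three views.

```bash
python3 - <<'E'
from h import *
W=get_image("wrist");S=get_image("scene");T=get_image("top");s=sense()
P={}
for n,a,b,c in (("near",(248.3,214.9),(300,211.3),(176,208)),("far",(266.1,246.1),(307.8,176.3),(168,85)),("cap",(277.7,195.8),(263.4,209.1),(77,213))):
    X,e=tri((S,a),(T,b),(W,c));Y,f=tri((S,a),(W,c));Z,g=tri((T,b),(W,c));print(n,X.round(4),e,Y.round(4),Z.round(4),plane(W,c,.125 if n=='cap' else .138).round(4));P[n]=X
v=P['far']-P['near'];print(np.linalg.norm(v),np.degrees(np.arctan2(v[1],v[0])))
m=(P['far']+P['near'])/2
print("mid",m,"rel tool",np.array(s['tcp_rot']).T@(m-s['tcp_pos']),"capoffset",P['cap']-m)
E
```

```text
near [ 0.4863 -0.0759  0.1474] [3.3, 7.3, 4.9] [ 0.4915 -0.0759  0.1586] [ 0.4848 -0.0773  0.1529] [ 0.4856 -0.0676  0.138 ]
far [ 0.593  -0.1016  0.1488] [2.7, 4.7, 2.6] [ 0.5942 -0.099   0.1457] [ 0.5898 -0.1036  0.1608] [ 0.5946 -0.0959  0.138 ]
cap [0.4969 0.0331 0.1241] [1.7, 6.4, 4.9] [0.5009 0.0325 0.1308] [0.4964 0.0319 0.1257] [0.501  0.0357 0.125 ]
0.10975363550866261 -13.51595176032665
mid [ 0.53964348 -0.08876821  0.14810808] rel tool [ 0.04064312 -0.10215532  0.15226141] capoffset [-0.04271927  0.12187664 -0.02396068]
```

apply_moves(series=[{"dx":0.01,"dy":-0.025,"dz":0,"twist":0},{"dx":0.02,"dy":-0.05,"dz":0.01,"twist":0},{"dx":0.03,"dy":-0.08,"dz":0.04,"twist":0},{"dx":0.04,"dy":-0.102,"dz":0.075,"twist":0},{"dx":0.04,"dy":-0.102,"dz":0.1,"twist":0}], claw=0.15)

```text
time: 2.22
tcp_pos: [0.5397, -0.0884, 0.1988]
tcp_rot: [[0.973, -0.233, 0.0], [-0.233, -0.973, 0.001], [0.0, -0.001, -1.0]]
force: [0.6, 0.1, -0.2]
finger_gap: 0.04
finger_force: 0.0
```

```bash
python3 - <<'E'
from h import *
s=sense();print(s['tcp_pos'],s['finger_gap'])
d=get_image("wrist");cv2.imwrite("pics/w3.png",d["img"][:,:,::-1])
R=np.array(s['tcp_rot']);p=np.array(s['tcp_pos'])
# expected bar pixel line if centred under the tool, at z .141/.148
for z in (.141,.148): print(z,proj(d,[[*(p+R@[x,0,0])[:2],z] for x in (-.05,0,.05)]).round(0).tolist())
m=mask(d,(3,150,110),(16,255,255))
for v in range(140,420,30):
    u=np.where(m[v])[0]; print(v,(u.min(),u.max(),len(u)) if len(u) else None)
E
```

```text
[ 0.53969468 -0.08839113  0.19878226] 0.03995928178819977
0.141 [[284.0, 292.0], [284.0, 226.0], [284.0, 151.0]]
0.148 [[284.0, 297.0], [284.0, 229.0], [284.0, 153.0]]
140 (np.int64(213), np.int64(292), 80)
170 (np.int64(281), np.int64(294), 14)
200 (np.int64(281), np.int64(294), 14)
230 (np.int64(280), np.int64(293), 14)
260 (np.int64(280), np.int64(293), 14)
290 (np.int64(244), np.int64(292), 14)
320 (np.int64(244), np.int64(256), 13)
350 (np.int64(234), np.int64(248), 15)
380 None
410 None
```

View pics/w3.png

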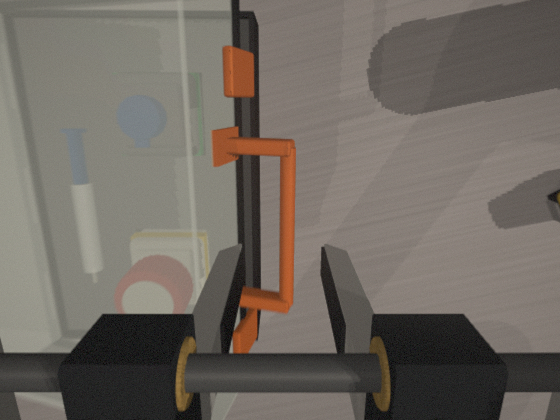

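The bar is centred between the fingers, at u≈287 against 284 expected, and spans v 148–305. I'll go down and pinch it.

apply_moves(series=[{"dx":0,"dy":0.002,"dz":0.02,"twist":0},{"dx":0,"dy":0.002,"dz":0.04,"twist":0},{"dx":0,"dy":0.002,"dz":0.06,"twist":0},{"dx":0,"dy":0.002,"dz":0.072,"twist":0},{"dx":0,"dy":0.002,"dz":0.072,"twist":0}])

```text
time: 2.68
tcp_pos: [0.5366, -0.0922, 0.1263]
tcp_rot: [[0.972, -0.236, -0.005], [-0.236, -0.972, 0.002], [-0.005, -0.0, -1.0]]
force: [0.6, -0.3, -0.3]
finger_gap: 0.0399
finger_force: 0.0
```

apply_moves(series=[{"dx":0,"dy":0,"dz":0,"twist":0},{"dx":0,"dy":0,"dz":0,"twist":0},{"dx":0,"dy":0,"dz":0,"twist":0},{"dx":0,"dy":0,"dz":0,"twist":0},{"dx":0,"dy":0,"dz":0,"twist":0}], claw=1, squeeze=20)

```text
time: 3.1
tcp_pos: [0.5392, -0.0913, 0.1294]
tcp_rot: [[0.972, -0.234, 0.002], [-0.234, -0.972, 0.0], [0.002, -0.0, -1.0]]
force: [3.4, 8.4, -2.9]
finger_gap: 0.01
finger_force: 5.0
```

```bash
python3 - <<'E'
from h import *
s=sense();print(s['tcp_pos'],s['finger_gap'],s['finger_force'],s['force'])
d=get_image("wrist")
m=mask(d,(3,150,110),(16,255,255));r=np.where(m[:,284])[0];print(r.min(),r.max())
cv2.imwrite("pics/w4.png",d["img"][:,:,::-1])
E
```

```text
[ 0.53924966 -0.09134824  0.12944693] 0.010026790923466086 4.963890910148621 [ 3.41272343  8.36617686 -2.85295496]
157 352
```

View pics/w4.png

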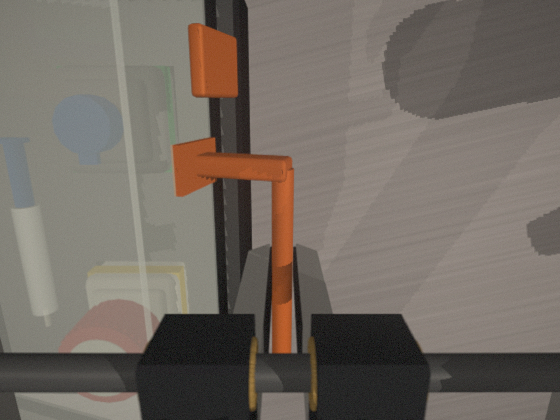

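The gap is 10 mm and the bar is between the pads. I'll swing it along the arc.

apply_moves(series=[{"dx":0,"dy":-0.0036,"dz":-0.009,"twist":0},{"dx":0,"dy":-0.0108,"dz":-0.0243,"twist":0},{"dx":0,"dy":-0.019,"dz":-0.0391,"twist":0},{"dx":0,"dy":-0.0282,"dz":-0.0534,"twist":0},{"dx":0,"dy":-0.0385,"dz":-0.0669,"twist":0}])

```text
time: 3.57
tcp_pos: [0.5483, -0.0545, 0.1964]
tcp_rot: [[0.972, -0.234, 0.002], [-0.234, -0.972, -0.002], [0.002, 0.002, -1.0]]
force: [3.9, -2.9, -2.9]
finger_gap: 0.0092
finger_force: 20.0
```

apply_moves(series=[{"dx":0,"dy":-0.0125,"dz":-0.0144,"twist":0},{"dx":0,"dy":-0.0262,"dz":-0.0277,"twist":0},{"dx":0,"dy":-0.0409,"dz":-0.0399,"twist":0},{"dx":0,"dy":-0.0565,"dz":-0.0509,"twist":0},{"dx":0,"dy":-0.0728,"dz":-0.0606,"twist":0}])

```text
time: 3.98
tcp_pos: [0.5658, 0.0155, 0.2587]
tcp_rot: [[0.972, -0.235, 0.003], [-0.235, -0.972, -0.005], [0.005, 0.004, -1.0]]
force: [1.5, -6.0, 3.9]
finger_gap: 0.0091
finger_force: 20.0
```

apply_moves(series=[{"dx":0,"dy":-0.0172,"dz":-0.0085,"twist":0},{"dx":0,"dy":-0.0349,"dz":-0.0156,"twist":0},{"dx":0,"dy":-0.0531,"dz":-0.0212,"twist":0},{"dx":0,"dy":-0.0717,"dz":-0.0254,"twist":0},{"dx":0,"dy":-0.0906,"dz":-0.0282,"twist":0}])

```text
time: 4.4
tcp_pos: [0.5876, 0.1046, 0.2868]
tcp_rot: [[0.972, -0.235, 0.006], [-0.235, -0.972, -0.003], [0.006, 0.002, -1.0]]
force: [4.4, -3.1, 2.7]
finger_gap: 0.0091
finger_force: 20.0
```

apply_moves(series=[{"dx":0,"dy":-0.0127,"dz":-0.001,"twist":0},{"dx":0,"dy":-0.0254,"dz":-0.0013,"twist":0},{"dx":0,"dy":-0.0381,"dz":-0.001,"twist":0},{"dx":0,"dy":-0.0508,"dz":0,"twist":0},{"dx":0,"dy":-0.0634,"dz":0.0017,"twist":0}])

```text
time: 4.82
tcp_pos: [0.6028, 0.1665, 0.2841]
tcp_rot: [[0.972, -0.235, 0.006], [-0.235, -0.972, -0.001], [0.006, -0.0, -1.0]]
force: [6.5, -2.8, 1.1]
finger_gap: 0.0092
finger_force: 20.0
```

apply_moves(series=[{"dx":0,"dy":-0.0125,"dz":0.0023,"twist":0},{"dx":0,"dy":-0.0249,"dz":0.0053,"twist":0},{"dx":0,"dy":-0.0371,"dz":0.0089,"twist":0},{"dx":0,"dy":-0.0481,"dz":0.0131,"twist":0},{"dx":0,"dy":-0.0565,"dz":0.0165,"twist":0}])

```text
time: 5.23
tcp_pos: [0.6158, 0.2218, 0.2669]
tcp_rot: [[0.972, -0.234, 0.005], [-0.234, -0.972, -0.001], [0.005, -0.001, -1.0]]
force: [7.0, -2.7, 1.7]
finger_gap: 0.0093
finger_force: 20.0
```

apply_moves(series=[{"dx":0,"dy":-0.004,"dz":0.002,"twist":0},{"dx":0,"dy":-0.008,"dz":0.004,"twist":0},{"dx":0,"dy":-0.011,"dz":0.0055,"twist":0},{"dx":0,"dy":-0.013,"dz":0.0065,"twist":0},{"dx":0,"dy":-0.013,"dz":0.0065,"twist":0}])

```text
time: 5.65
tcp_pos: [0.618, 0.23, 0.2627]
tcp_rot: [[0.972, -0.236, 0.002], [-0.235, -0.972, -0.009], [0.004, 0.008, -1.0]]
force: [-3.3, -14.0, 12.9]
finger_gap: 0.0091
finger_force: 20.0
```

apply_moves(series=[{"dx":0,"dy":0.003,"dz":-0.001,"twist":0},{"dx":0,"dy":0.004,"dz":-0.002,"twist":0},{"dx":0,"dy":0.004,"dz":-0.002,"twist":0},{"dx":0,"dy":0.004,"dz":-0.002,"twist":0},{"dx":0,"dy":0.004,"dz":-0.002,"twist":0}], claw=0.15)

```text
time: 6.07
tcp_pos: [0.6155, 0.2306, 0.2605]
tcp_rot: [[0.972, -0.234, -0.002], [-0.234, -0.972, 0.0], [-0.002, 0.0, -1.0]]
force: [-0.5, 0.5, 0.2]
finger_gap: 0.0382
finger_force: 0.0
```

apply_moves(series=[{"dx":0,"dy":0,"dz":-0.012,"twist":0},{"dx":0,"dy":0,"dz":-0.03,"twist":0},{"dx":0,"dy":0,"dz":-0.05,"twist":0},{"dx":0,"dy":0,"dz":-0.07,"twist":0},{"dx":0,"dy":0,"dz":-0.08,"twist":0}])

```text
time: 6.48
tcp_pos: [0.6168, 0.2307, 0.3455]
tcp_rot: [[0.972, -0.234, 0.005], [-0.234, -0.972, 0.001], [0.004, -0.002, -1.0]]
force: [0.4, -0.1, 0.9]
finger_gap: 0.0399
finger_force: 0.0
```

```bash
python3 - <<'E'
from h import *
s=sense();print(s['time'],s['tcp_pos'],s['qpos'],s['finger_gap'],s['force'])
d=get_image("scene");cv2.imwrite("pics/s5.png",cv2.resize(d["img"][100:310,150:430,::-1],None,fx=2.5,fy=2.5,interpolation=cv2.INTER_CUBIC))
E
```

```text
6.4833 [0.61683207 0.2306907  0.3454578 ] [1.06558391e+01 1.07241296e+01 7.86998362e+01 1.11816195e-02
 9.03103262e+01 1.14170453e+02] 0.039916816479359206 [ 0.39084775 -0.075146    0.92785788]
```

View pics/s5.png

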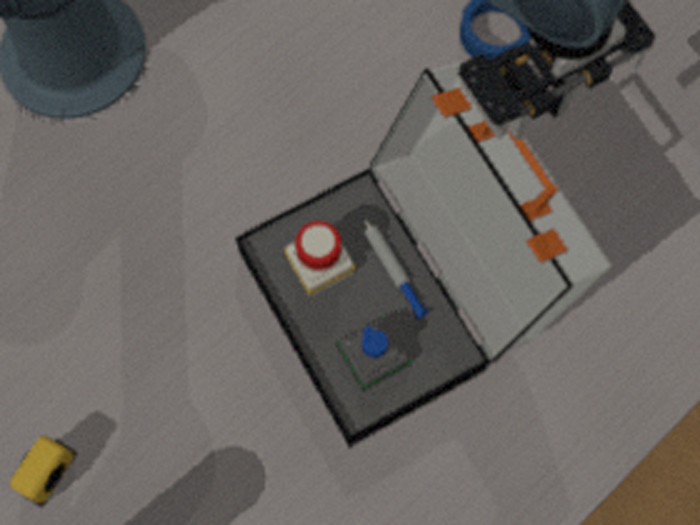

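The lid lies back on its stop. The cap is unobstructed in the near pocket, at crop position (318,246).

apply_moves(series=[{"dx":-0.01,"dy":0.035,"dz":0,"twist":0},{"dx":-0.02,"dy":0.073,"dz":0,"twist":0},{"dx":-0.034,"dy":0.111,"dz":0.005,"twist":0},{"dx":-0.048,"dy":0.149,"dz":0.02,"twist":0},{"dx":-0.06,"dy":0.184,"dz":0.04,"twist":0}], claw=-1)

```text
time: 6.95
tcp_pos: [0.5148, 0.0657, 0.3028]
tcp_rot: [[0.972, -0.233, 0.003], [-0.233, -0.972, -0.0], [0.003, -0.0, -1.0]]
force: [-0.0, -0.6, -0.4]
finger_gap: 0.0699
finger_force: 0.0
```

apply_moves(series=[{"dx":-0.006,"dy":0.02,"dz":0.025,"twist":0},{"dx":-0.01,"dy":0.0375,"dz":0.055,"twist":0},{"dx":-0.01,"dy":0.0375,"dz":0.085,"twist":0},{"dx":-0.01,"dy":0.0375,"dz":0.105,"twist":0},{"dx":-0.01,"dy":0.0375,"dz":0.105,"twist":0}])

```text
time: 7.37
tcp_pos: [0.4933, 0.033, 0.1918]
tcp_rot: [[0.972, -0.235, -0.01], [-0.235, -0.972, 0.002], [-0.01, 0.001, -1.0]]
force: [-0.1, -0.3, -0.2]
finger_gap: 0.0937
finger_force: 0.0
```

```bash
python3 - <<'E'
from h import *
s=sense();print(s['time'],s['tcp_pos'],s['finger_gap'],s['force'])
R=np.array(s['tcp_rot']);p=np.array(s['tcp_pos'])
d=get_image("wrist");cv2.imwrite("pics/w5.png",d["img"][:,:,::-1])
print("centre under tool px",proj(d,[[p[0],p[1],.125]]))
for n in("wrist","scene","top"):
    d=get_image(n)
    m=mask(d,(0,130,60),(5,255,255))|mask(d,(172,130,60),(180,255,255))
    k,l,st,ce=cv2.connectedComponentsWithStats(m)
    for i in sorted(range(1,k),key=lambda i:-st[i,4])[:3]:
        h=cv2.convexHull(np.argwhere(l==i)[:,::-1].astype(np.int32));(c,r)=cv2.minEnclosingCircle(h)
        print(n,st[i],c,r,plane(d,c,.11).round(4))
E
```

```text
7.3667 [0.4933019  0.03298545 0.19182174] 0.09373111687882545 [-0.13880753 -0.32513794 -0.15065618]
centre under tool px [[283.64050377 220.48248352]]
wrist [ 247  171   79   82 2417] (286.0, 211.5) 40.51244354248047 [0.4958 0.0309 0.11  ]
scene [268 188  19  20 138] (276.8904113769531, 197.5616455078125) 9.625911712646484 [0.4962 0.0322 0.11  ]
```

View pics/w5.png

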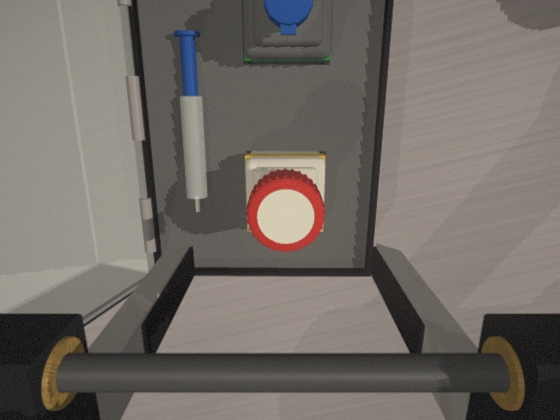

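The wrist view shows the cap disc at about (286,217), while the point under the tool is at (284,220), so it is centred to about 2 mm. I'll go down partway and let it settle.

apply_moves(series=[{"dx":0,"dy":0,"dz":0.02,"twist":0},{"dx":0,"dy":0,"dz":0.04,"twist":0},{"dx":0,"dy":0,"dz":0.055,"twist":0},{"dx":0,"dy":0,"dz":0.055,"twist":0},{"dx":0,"dy":0,"dz":0.055,"twist":0}])

```text
time: 7.98
tcp_pos: [0.4977, 0.0328, 0.1434]
tcp_rot: [[0.972, -0.234, 0.001], [-0.234, -0.972, -0.0], [0.001, -0.0, -1.0]]
force: [0.1, 0.5, 0.0]
finger_gap: 0.0938
finger_force: 0.0
```

```bash
python3 - <<'E'
from h import *
s=sense();print(s['time'],s['tcp_pos'],s['finger_gap'],s['force'])
R=np.array(s['tcp_rot']);p=np.array(s['tcp_pos'])
for n in("wrist","scene"):
    d=get_image(n);V=mask(d,(0,0,140),(40,75,255))
    k,l,st,ce=cv2.connectedComponentsWithStats(V)
    g=proj(d,[[.496,.031,.125]])[0]
    for i in range(1,k):
        if st[i,4]>40 and np.linalg.norm(ce[i]-g)<40:
            X=plane(d,ce[i],.125);print(n,st[i],ce[i],X.round(4),"tool",(R.T@(X-p)).round(4))
    m=mask(d,(0,130,60),(5,255,255))|mask(d,(172,130,60),(180,255,255))
    k,l,st,ce=cv2.connectedComponentsWithStats(m);i=1+np.argmax(st[1:,4])
    c,r=cv2.minEnclosingCircle(cv2.convexHull(np.argwhere(l==i)[:,::-1].astype(np.int32)));X=plane(d,c,.118);print("red",st[i],c,X.round(4),(R.T@(X-p)).round(4))
E
```

```text
7.9833 [0.49772199 0.03280033 0.14342194] 0.09382468806575996 [0.1366453  0.50887193 0.00736311]
wrist [ 253  219   70   64 3461] [287.52701531 250.16613695] [0.4963 0.0311 0.125 ] tool [-0.001   0.002   0.0184]
red [ 240  191   96  101 3767] (287.3601379394531, 241.0426788330078) [0.499  0.0304 0.118 ] [0.0018 0.002  0.0254]
scene [274 193  10  10  53] [278.96226415 198.24528302] [0.5065 0.0317 0.125 ] tool [ 0.0088 -0.001   0.0184]
scene [266 200  24  15 101] [275.59405941 208.2970297 ] [0.5232 0.0024 0.125 ] tool [0.0319 0.0236 0.0185]
red [268 189  19  19 119] (277.1363525390625, 197.71212768554688) [0.4994 0.0305 0.118 ] [0.0022 0.0018 0.0254]
```

apply_moves(series=[{"dx":0,"dy":0.002,"dz":0.012,"twist":0},{"dx":0,"dy":0.002,"dz":0.026,"twist":0},{"dx":0,"dy":0.002,"dz":0.038,"twist":0},{"dx":0,"dy":0.002,"dz":0.045,"twist":0},{"dx":0,"dy":0.002,"dz":0.045,"twist":0}])

```text
time: 8.5
tcp_pos: [0.4953, 0.0309, 0.0954]
tcp_rot: [[0.972, -0.234, -0.003], [-0.234, -0.972, 0.001], [-0.003, 0.0, -1.0]]
force: [-0.6, 0.3, 0.4]
finger_gap: 0.0937
finger_force: 0.0
```

apply_moves(series=[{"dx":0,"dy":0,"dz":0,"twist":0},{"dx":0,"dy":0,"dz":0,"twist":0},{"dx":0,"dy":0,"dz":0,"twist":0},{"dx":0,"dy":0,"dz":0,"twist":0},{"dx":0,"dy":0,"dz":0,"twist":0}], claw=1, squeeze=30)

```text
time: 8.92
tcp_pos: [0.497, 0.0307, 0.0979]
tcp_rot: [[0.972, -0.234, 0.001], [-0.234, -0.972, -0.0], [0.001, -0.0, -1.0]]
force: [-0.5, -0.1, -0.7]
finger_gap: 0.0643
finger_force: 0.0
```

apply_moves(series=[{"dx":0,"dy":0,"dz":0,"twist":0},{"dx":0,"dy":0,"dz":0,"twist":0},{"dx":0,"dy":0,"dz":0,"twist":0},{"dx":0,"dy":0,"dz":0,"twist":0},{"dx":0,"dy":0,"dz":0,"twist":0}])

```text
time: 9.33
tcp_pos: [0.4968, 0.0306, 0.0976]
tcp_rot: [[0.972, -0.234, 0.0], [-0.234, -0.972, -0.0], [0.0, 0.0, -1.0]]
force: [-0.8, -1.9, 1.9]
finger_gap: 0.0559
finger_force: 30.0
```

apply_moves(series=[{"dx":0,"dy":0,"dz":0.002,"twist":0},{"dx":0,"dy":0,"dz":0.004,"twist":0},{"dx":0,"dy":0,"dz":0.006,"twist":0},{"dx":0,"dy":0,"dz":0.006,"twist":0},{"dx":0,"dy":0,"dz":0.006,"twist":0}], squeeze=40)

```text
time: 9.75
tcp_pos: [0.497, 0.0304, 0.0925]
tcp_rot: [[0.972, -0.234, 0.0], [-0.234, -0.972, -0.001], [0.0, 0.001, -1.0]]
force: [-3.6, -3.4, 9.9]
finger_gap: 0.0555
finger_force: 40.0
```

Pressed about 5 mm at 10 N. Now I'll twist counter-clockwise, which is negative about the downward tool z.

apply_moves(series=[{"dx":0,"dy":0,"dz":0,"twist":-5},{"dx":0,"dy":0,"dz":0,"twist":-11},{"dx":0,"dy":0,"dz":0,"twist":-17},{"dx":0,"dy":0,"dz":0,"twist":-23},{"dx":0,"dy":0,"dz":0,"twist":-29}])

```text
time: 10.17
tcp_pos: [0.4985, 0.0309, 0.0931]
tcp_rot: [[0.962, 0.271, 0.004], [0.271, -0.963, 0.0], [0.004, 0.001, -1.0]]
force: [-0.5, 0.8, 8.3]
finger_gap: 0.0553
finger_force: 40.0
```

apply_moves(series=[{"dx":0,"dy":0,"dz":0,"twist":-6},{"dx":0,"dy":0,"dz":0,"twist":-12},{"dx":0,"dy":0,"dz":0,"twist":-18},{"dx":0,"dy":0,"dz":0,"twist":-24},{"dx":0,"dy":0,"dz":0,"twist":-30}])

```text
time: 10.58
tcp_pos: [0.4977, 0.0315, 0.0928]
tcp_rot: [[0.698, 0.716, 0.002], [0.716, -0.698, 0.002], [0.003, 0.0, -1.0]]
force: [-1.2, 2.6, 9.4]
finger_gap: 0.0557
finger_force: 40.0
```

apply_moves(series=[{"dx":0,"dy":0,"dz":0,"twist":-3},{"dx":0,"dy":0,"dz":0,"twist":-3},{"dx":0,"dy":0,"dz":0,"twist":-3},{"dx":0,"dy":0,"dz":0,"twist":-3},{"dx":0,"dy":0,"dz":0,"twist":-3}])

```text
time: 11.0
tcp_pos: [0.4976, 0.0314, 0.0927]
tcp_rot: [[0.663, 0.748, 0.002], [0.748, -0.663, 0.001], [0.002, 0.0, -1.0]]
force: [-2.4, 2.2, 8.9]
finger_gap: 0.0558
finger_force: 40.0
```

apply_moves(series=[{"dx":0,"dy":0,"dz":-0.003,"twist":0},{"dx":0,"dy":0,"dz":-0.006,"twist":0},{"dx":0,"dy":0,"dz":-0.009,"twist":0},{"dx":0,"dy":0,"dz":-0.012,"twist":0},{"dx":0,"dy":0,"dz":-0.014,"twist":0}])

```text
time: 11.42
tcp_pos: [0.4961, 0.0308, 0.105]
tcp_rot: [[0.663, 0.749, -0.001], [0.749, -0.663, 0.0], [-0.001, -0.001, -1.0]]
force: [0.4, -0.5, -0.1]
finger_gap: 0.0557
finger_force: 40.0
```

Free: the force is near zero. I'll lift it the rest of the way.

apply_moves(series=[{"dx":0,"dy":0,"dz":-0.01,"twist":0},{"dx":0,"dy":0,"dz":-0.025,"twist":0},{"dx":0,"dy":0,"dz":-0.042,"twist":0},{"dx":0,"dy":0,"dz":-0.055,"twist":0},{"dx":0,"dy":0,"dz":-0.061,"twist":0}])

```text
time: 11.83
tcp_pos: [0.4975, 0.0306, 0.1686]
tcp_rot: [[0.663, 0.749, 0.003], [0.749, -0.663, -0.0], [0.002, 0.003, -1.0]]
force: [0.2, -0.2, -0.0]
finger_gap: 0.0559
finger_force: 40.0
```

apply_moves(series=[{"dx":0,"dy":0,"dz":0,"twist":0},{"dx":0,"dy":0,"dz":0,"twist":0},{"dx":0,"dy":0,"dz":0,"twist":0},{"dx":0,"dy":0,"dz":0,"twist":0},{"dx":0,"dy":0,"dz":0,"twist":0}])

```text
time: 12.25
tcp_pos: [0.496, 0.0308, 0.1654]
tcp_rot: [[0.663, 0.749, -0.002], [0.749, -0.663, 0.0], [-0.001, -0.002, -1.0]]
force: [-0.0, 0.7, 0.1]
finger_gap: 0.0555
finger_force: 40.0
```

```bash
python3 - <<'E'
from h import *
s=sense();print(s['time'],s['tcp_pos'],s['finger_gap'],s['force'],s['finger_force'])
a=get_image("wrist")["img"][:,:,::-1];d=get_image("scene")["img"][130:290,200:400,::-1]
cv2.imwrite("pics/f.png",np.hstack([cv2.resize(a,(400,300)),cv2.resize(d,(375,300),interpolation=cv2.INTER_CUBIC)]))
E
```

```text
12.25 [0.49600518 0.03083166 0.16539711] 0.05552568133348657 [-0.0467583   0.73021397  0.09524097] 39.99530302360654
```

View pics/f.png

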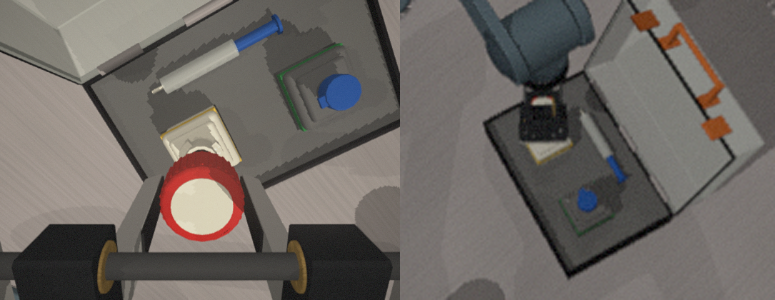

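The cap is held upright in the fingers above the open neck, which is visible beneath it at about (205,150). The bottle is seated and the lid is open on its stop. One more settling call, then I'll hand in.

apply_moves(series=[{"dx":0,"dy":0,"dz":0,"twist":0},{"dx":0,"dy":0,"dz":0,"twist":0},{"dx":0,"dy":0,"dz":0,"twist":0},{"dx":0,"dy":0,"dz":0,"twist":0},{"dx":0,"dy":0,"dz":0,"twist":0}])

```text
time: 12.77
tcp_pos: [0.4966, 0.0308, 0.1664]
tcp_rot: [[0.663, 0.749, 0.0], [0.749, -0.663, 0.0], [0.0, 0.0, -1.0]]
force: [0.0, -0.8, -0.2]
finger_gap: 0.0556
finger_force: 40.0
```

```bash
python3 -c "
from plant import *
s=sense();print(s['tcp_pos'],s['joint_velocities'])
print(job_done())"
```

```text
[0.49663755 0.03078629 0.16641052] [ 0.00913039 -0.02839795  0.14179885  0.00604527 -0.0275083   0.04863883]
the job is handed in; nothing more can be done
None
```

The job is handed in (no verdict came back): the lid lies on its stop, and the gripper holds the unlocked cap upright and still, about 5 cm above the open neck of the seated bottle.

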